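# Register a tube rack in the corner of a rack reader

### The arm

A 6-joint arm with a two-finger parallel gripper is mounted at the origin on the work surface. World frame = base frame: x ahead of the robot, y to its left, z up, the work surface at z = 0. Lengths are in mm, angles in rad, forces in N, time in s.
With the tool pointing down it reaches from about 275 to 1000 mm from the base axis. Payload 8.4 kg.
Tool frame: the origin (TCP) lies at the very end of the fingers, on their centre line; the grasp point (between the pads) lies 19 mm behind it (r.tcp_to_grasp is the distance from the TCP to the grasp point, in mm); z points along the fingers, y is the line along which they close (so a half turn about z gives the same grasp; the last joint's range is limited). The gripper opens to 85 mm and grips with 20 to 120 N. Pads are 22 mm wide; open, the fingers measure 114 mm over their backs; the gripper's body (76 mm by 85 mm) begins 54 mm behind the grasp point. The pads swing forward as they close: fully open they stand 13 mm farther back than shut.
Start: joints at [1.326, 0.353, 1.633, -0, 1.155, -0.002], TCP at [150.262, 606.671, 231.281] pointing down, gripper open.
Joint ranges: [-2.63, 2.63], [-0.92, 2.1], [0.06, 2.66], [-1.3, 4.44], [0, 2.69], [-3.02, 3.02]. Speed limits (rad/s): [2.22, 2.22, 2.79, 3.14, 3.14, 3.14].

### API

Orientations are given as [roll, pitch, yaw] about the fixed x, y, z axes, in that order (R = Rz(yaw) Ry(pitch) Rx(roll)).
In Python, from rig import r gives the robot as it stands. The module is installed in compiled form; this text tells all that it offers.
- The arm moves only by the tool play_rows, never from a script. Its argument "rows" is a list of rows, each an object with "dp": the shift along the tool's x, y, z in units of 40 mm (1.0 is 40 mm), a list of three; "turn": the turn, a rotation vector about the tool's x, y, z in units of 6 degrees (1.0 is 6 degrees), a list of three; "fingers": the closure, from 0 (fully open) to 1 (shut). In form: [{"dp": [tx, ty, tz], "turn": [wx, wy, wz], "fingers": fingers}, ...]. A call has 1 to 5 rows; each row shifts and turns the commanded pose from where the row before left it, along the tool's axes as they then stand; what a row does not reach is not made up. A row lasts 1/12 s, in which the tool goes at most 41.7 mm and 7.16 degrees, less where a joint would pass 70% of its speed; a pose out of reach is approached as far as the arm can. A call is refused whole if a number of a shift passes 1 or a number of a turn 1, either way. A call with a gripper value outside its range is refused whole. The fingers move at their own pace and stop on an object; "force" is the grip in N (left out, the last holds). Time passes only in rows, so rows that do not move let the fingers close. It gives the time, the measured TCP pose, the force, the opening and the grip force at its end, in the units of the state.
- r.sense(): the state, without advancing time (a new reading comes with each control period).
- r.grab_frame(name): name is "side" or "top"; returns a dict with "pixels" (480x640x3 uint8, red, green, blue), "fx", "fy", "cx", "cy" (pixels), "pose" (4x4, takes a point from camera to world coordinates). Camera axes: x right, y down, z forward; pixel columns grow to the right and rows downward; lengths in mm; the calibration is good to about 2 mm. A picture is of the moment at which its call begins. There is no depth.
- r.sign_off(): hands the job in; it is judged then, once.
The state is a dict: "clock": time; "qpos": joint angles; "qvel": joint speeds; "joint_efforts": joint torques, N m; "eef_pos": TCP position; "tcp_rot": TCP orientation; "contact_force": force on the tool from outside, world axes, zero at the start; "wrist_torque": the same for the moment, N m; "opening": opening from 0.0 (shut) to 1.0 (fully open); "grasp_force": force on a finger pad.
Only numpy, scipy, OpenCV 4.12 (cv2) and the standard library are available. Lean on these libraries where they do the work, as an engineer would, in place of code of your own. Each camera call takes 0.05 s, during which the arm holds its last target. There are 200 camera calls.

### The job

Pick up the full rack of capped tubes (not the half-empty one) and set it down flat on the glass of the rack reader with its cut-off corner towards the corner formed by the two metal stops; lower it in the grip, do not drop it. Push it home into that corner so that it sits square and bears firmly, but without forcing, against both stops at once, and finish while still holding it pressed there for the scan: do not let go. Leave everything else on the bench where it stands.

Things in the scene. Friction and masses are not known exactly. Their poses are not given: they have to be found in the camera images.
- rack: Full rack: white tube rack, 92 mm long (x), 48 wide (y), plain sides 42 high, grey caps of its 18 tubes (6 x 3) 10 mm above, all one piece, 0.09 to 0.18 kg; +x,+y vertical corner cut off (8 mm). Origin: centre of its underside. Starts right of the reader in one of two places, rack_part in the other. Fingertips 12 mm above its underside clear the stops.
- rack_key (a point): The rack's cut-off corner: the point where the planes of its +x end and +y side meet, at underside height (46, 24, 0 mm from the rack's origin); just outside the cut.
- reader: Rack reader, fixed to the bench: white box 240 (x) by 180 mm (y); its top is a level dark glass window, 190 x 130 mm, 75 mm above the bench. Origin: centre of its underside; x points away from the robot (yaw within 0.3 rad). Two aluminium stops, 8 mm high above the glass and 10 mm wide, meet at right angles at the window's far left; the other two sides are open.
- reader_corner (a point): The locating corner: point on the glass (62, 45, 75 mm from the reader's origin) where the inner faces of the two stops meet. The rack's place is on its -x, -y side, length along the reader's x: when home its origin is 46 mm in -x and 24 mm in -y of this point, in the reader's axes.
- stop_end: The end stop, 75 mm long along the reader's y, fixed on the reader; its inner face looks to the reader's -x and passes through reader_corner. It meets the +x end of the home rack. The frame coincides with the reader's.
- stop_side: The side stop, 105 mm long along the reader's x, fixed on the reader; its inner face looks to the reader's -y and passes through reader_corner. It meets the +y long side of the home rack. The frame coincides with the reader's.
- rack_part: The half-empty rack: the same rack and size as the full one, but with only 5 capped tubes and 13 open holes. Bystander. Origin at the centre of its underside.
- beaker: Glass beaker, 70 mm wide, 90 mm high. Bystander; origin at the centre of its underside.
- cylinder: Tall clear measuring cylinder, 240 mm high, tube 38 to 42 mm and foot 72 mm wide. Bystander; origin at the centre of its underside.
- bottle: Glass reagent bottle with a screw cap, 72 mm wide, 145 mm high. Bystander; origin at the centre of its underside.
- tip_box: Closed pipette tip box, 125 (its x) x 85 x 70 mm. Bystander; origin at the centre of its underside.
- timer: Flat white bench timer, 60 (its x) x 75 x 18 mm. Bystander; origin at the centre of its underside.
- pipette: Hand pipette lying along its x, 267 mm long, 26 mm wide and 24 mm high. Bystander; origin in its middle at bench height.
There are look-alikes about, which are no part of the job. What is shaped like the rack but purple or turquoise is not meant.

How it is judged:
By the outcome, as a careful person would: the job done as asked, in the order asked, and still so for the second after the job is handed in, while the arm keeps its last pose, push and grip.
It also fails if it takes over 72 s, if anything falls off the work surface, if the arm or the gripper's body presses on something with over 40 N, if the wrist force passes 120 N, or if a joint passes its speed limit or range.

## Working session

There is one attempt and no reset: what is moved stays moved. The work goes in short steps, Python scripts to look and compute and a tool call to move; the robot and the scene stay as the last step left them, time stands still between calls to the robot, and variables do not carry over. Pictures are saved under pics/ and viewed, at most 10 in all, crops included, and the job is handed in when it is done.

Besides the shell and the picture viewer there is one more tool, called after "Call:" as name([rows], argument=value, ...), one row to a line, values as JSON. play_rows: Moves the arm, as the interface text tells. Its arguments: {"type":"object","properties":{"rows":{"type":"array"},"force":{"type":"number"}},"required":["rows"]}

```bash
mkdir -p pics; python3 - <<'E'
from rig import r
import cv2,numpy as np,pickle
for n in("top","side"):
    f=r.grab_frame(n); cv2.imwrite(f"pics/{n}0.png",f["pixels"][:,:,::-1]); pickle.dump(f,open(n+"0.pkl","wb"))
    print(n,f["fx"],f["cx"],f["cy"],np.round(f["pose"],3).tolist())
print(r.sense())
E
```

```text
top 516.3375734484848 326.4700367359819 235.20636137539844 [[0.013, -0.99, 0.138, 349.214], [-1.0, -0.013, 0.001, -111.322], [0.001, -0.138, -0.99, 1263.145], [0.0, 0.0, 0.0, 1.0]]
side 614.0692664765357 326.03804441960835 245.18563540594715 [[0.795, -0.446, 0.41, -18.226], [-0.606, -0.571, 0.554, -831.519], [-0.013, -0.689, -0.724, 1032.657], [0.0, 0.0, 0.0, 1.0]]
{'clock': 0.1, 'qpos': array([ 1.32559624e+00,  3.53593372e-01,  1.63404456e+00,  8.31486376e-06,
        1.15520617e+00, -2.38978506e-03]), 'qvel': array([-0.00090252,  0.00075028, -0.0016488 ,  0.00046438,  0.00040845,
        0.00048744]), 'joint_efforts': array([ 1.78440165e-03, -6.06353331e+01, -3.42818105e+01,  1.61510161e-05,
        4.07716812e-03, -1.86823996e-06]), 'eef_pos': array([150.15862139, 606.25968406, 230.63421524]), 'tcp_rot': array([-3.14034122e+00, -1.05935615e-05,  2.89877898e+00]), 'contact_force': array([ 0.05813989, -0.07104647, -0.02680231]), 'wrist_torque': array([-0.04259765,  0.06656809,  0.00384684]), 'grasp_force': 0.0, 'opening': 1.0030768081408343}
```

View pics/top0.png

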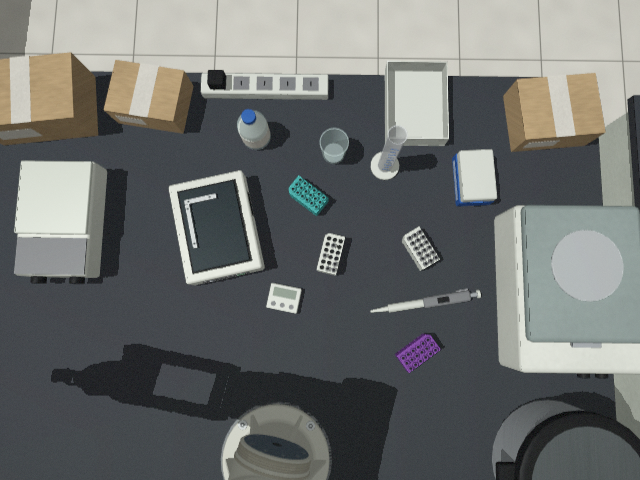

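View pics/side0.png

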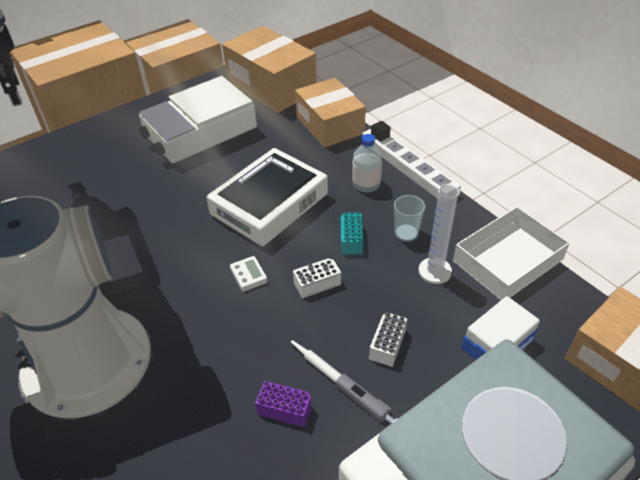

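The top view shows the white racks at (331,254) and (421,248), the reader at (216,228) with its stop corner at about (187,203). I'll crop these enlarged.

```bash
python3 - <<'E'
import cv2,numpy as np
t=cv2.imread("pics/top0.png");s=cv2.imread("pics/side0.png")
z=lambda i,x,y,w,h,k:cv2.resize(i[y:y+h,x:x+w],None,fx=k,fy=k,interpolation=cv2.INTER_CUBIC)
a=np.hstack([z(t,305,220,50,60,5),z(t,395,220,50,60,5),z(s,360,305,60,60,5)])
b=z(t,160,165,110,125,2.4); b2=z(s,200,145,135,100,3)
b=b[:300];b2=b2[:300]
row=np.hstack([b,b2]); W=max(a.shape[1],row.shape[1])
p=lambda i:cv2.copyMakeBorder(i,0,0,0,W-i.shape[1],cv2.BORDER_CONSTANT)
o=np.vstack([p(a),p(row)]);print(o.shape);cv2.imwrite("pics/crop1.png",o[:600,:800])
E
```

```text
(600, 800, 3)
```

View pics/crop1.png

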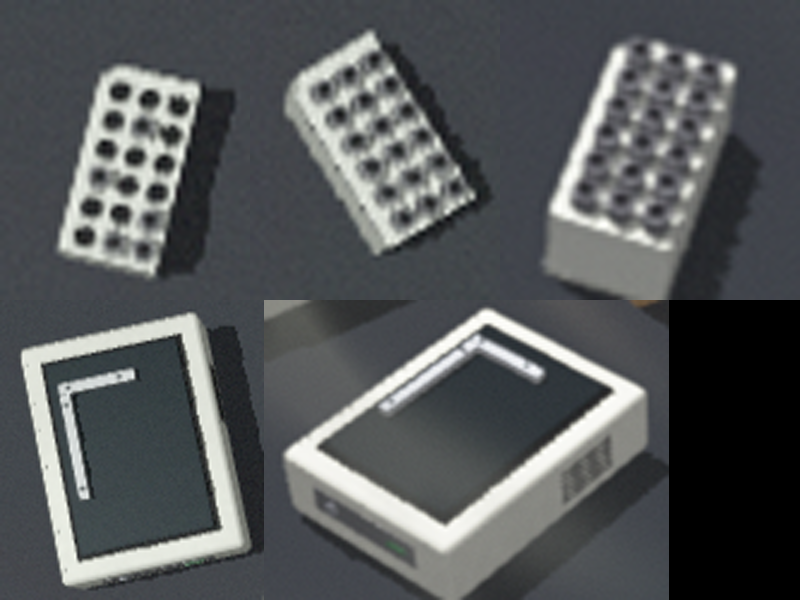

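```bash
cat > fit.py <<'E'
import cv2,numpy as np,pickle
from scipy.optimize import minimize
K=4
def proj(f,P):
    T=np.linalg.inv(f["pose"]); c=P@T[:3,:3].T+T[:3,3]
    return np.c_[f["fx"]*c[:,0]/c[:,2]+f["cx"],f["fy"]*c[:,1]/c[:,2]+f["cy"]]
def place(p,M,z0=0):
    c,s=np.cos(p[2]),np.sin(p[2]); return M@np.array([[c,-s,0],[s,c,0],[0,0,1]]).T+[p[0],p[1],z0]
def sil(uv,roi):
    x,y,w,h=roi; m=np.zeros((h*K,w*K),np.uint8)
    q=((uv+.5-[x,y])*K*16-8).astype(np.float32); h_=cv2.convexHull(q).round().astype(np.int32)
    cv2.fillConvexPoly(m,h_,255,cv2.LINE_AA,4); return m/255.
def mask(f,roi,th):
    x,y,w,h=roi; g=cv2.cvtColor(f["pixels"],cv2.COLOR_RGB2GRAY)[y:y+h,x:x+w]
    g=cv2.resize(g,None,fx=K,fy=K,interpolation=cv2.INTER_LINEAR)
    m=(g>th).astype(np.uint8)
    n,l,st,_=cv2.connectedComponentsWithStats(m); k=1+np.argmax(st[1:,4])
    cs,_=cv2.findContours((l==k).astype(np.uint8),0,1); o=np.zeros_like(m)
    cv2.fillConvexPoly(o,cv2.convexHull(np.vstack(cs)),1); return o.astype(float)
def fit(M,p0,views,z0=0):
    def c(p): 
        return sum(np.abs(sil(proj(f,place(p*S,M,z0)),roi)-m).sum()/m.sum() for f,roi,m in views)
    S=np.array([1,1,.01]); p=np.array(p0)/S
    for d in (10,3,1):
        r=minimize(c,p,method="Nelder-Mead",options=dict(initial_simplex=np.vstack([p]+[p+d*e for e in np.eye(3)]),xatol=.02,fatol=1e-5)); p=r.x
    return p*S,r.fun
def box(L,W,H,z=0): return np.array([[sx*L/2,sy*W/2,zz] for sx in(1,-1) for sy in(1,-1) for zz in(z,H)])
foot=np.array([[46,16],[38,24],[-46,24],[-46,-24],[46,-24]])
rack=np.vstack([np.c_[foot,np.full(5,z)] for z in(0,42)])
def ray(f,u,v,z):
    d=f["pose"][:3,:3]@[(u-f["cx"])/f["fx"],(v-f["cy"])/f["fy"],1]; o=f["pose"][:3,3]; return o+d*(z-o[2])/d[2]
E
python3 - <<'E'
from fit import *
t=pickle.load(open("top0.pkl","rb"));s=pickle.load(open("side0.pkl","rb"))
rt,rs=(392,215,60,65),(360,303,60,65)
a=ray(t,422,249,42); print("rack guess",a)
V=[(t,rt,mask(t,rt,85)),(s,rs,mask(s,rs,85))]
for v in(V[:1],V[1:],V): print("rack",fit(rack,[a[0],a[1],.48],v))
rt,rs=(155,160,120,135),(195,140,145,112)
R=box(240,180,75); a=ray(t,216,226,75); print(a)
V=[(t,rt,mask(t,rt,110)),(s,rs,mask(s,rs,100))]
for v in(V[:1],V[1:],V):
    p,e=fit(R,[a[0],a[1],.215],v); print("reader",p,e,"corner",place(p,np.array([[62,45,75.]])))
# overlays
for f,n,rp in((t,"t",0),(s,"s",0)):
    c=proj(f,place(p,np.array([[62,45,75],[-33,45,75],[62,-20,75],[72,55,83],[-33,55,83],[72,-20,83],[120,90,75],[-120,90,75],[120,-90,75],[-120,-90,75.]])))
    print(n,np.round(c,1).tolist())
E
```

```text
rack guess [ 489.06112646 -337.95652061   42.        ]
rack (array([ 493.20016022, -335.12740369,    0.54837038]), np.float64(0.07173162222992766))
rack (array([ 496.90462944, -335.21978345,    0.52206899]), np.float64(0.05243661366566395))
rack (array([ 495.60334192, -334.75690825,    0.54419266]), np.float64(0.14205233470814338))
[533.06435977 147.21594144  75.        ]
reader [5.35495035e+02 1.52389430e+02 2.41940323e-01] 0.04291380876616789 corner [[584.90787014 210.93318866  75.        ]]
reader [5.43537520e+02 1.61115525e+02 2.37908746e-01] 0.08206393129869553 corner [[593.18597707 219.45959657  75.        ]]
reader [5.36614432e+02 1.52988078e+02 2.46702583e-01] 0.13822170496072714 corner [[585.74790779 211.76648915  75.        ]]
t [[189.4, 203.4], [197.5, 242.6], [216.6, 197.1], [183.4, 199.6], [192.3, 243.2], [215.0, 192.3], [165.8, 184.3], [185.7, 283.7], [240.6, 167.0], [262.4, 265.6]]
s [[269.7, 162.5], [243.0, 182.4], [289.6, 172.8], [269.2, 156.4], [239.6, 178.2], [292.1, 168.2], [271.9, 144.4], [203.4, 193.9], [327.0, 172.0], [259.7, 227.0]]
```

```bash
python3 - <<'E'
from fit import *
import fit as F
t=pickle.load(open("top0.pkl","rb"));s=pickle.load(open("side0.pkl","rb"))
def b(x0,x1,y0,y1,z0,z1): return np.array([[x,y,z] for x in(x0,x1) for y in(y0,y1) for z in(z0,z1)],float)
rt,rs=(178,187,46,68),(232,148,68,42)
def img(f,roi):
    x,y,w,h=roi; g=cv2.cvtColor(f["pixels"],cv2.COLOR_RGB2GRAY)[y:y+h,x:x+w].astype(float)
    return g
def run(opt,views):
    e,sd=opt
    def cost(p):
        p=p*S; tot=0
        for f,roi in views:
            m=np.zeros((roi[3]*K,roi[2]*K))
            for B in (b(62,72,*e,75,83),b(*sd,45,55,75,83)): m=np.maximum(m,sil(proj(f,place(p,B)),roi))
            m=cv2.GaussianBlur(m,(0,0),2); m=cv2.resize(m,roi[2:],interpolation=cv2.INTER_AREA)
            G=place(p,np.array([[93,63,75],[93,-63,75],[-93,63,75],[-93,-63,75.]])); w=cv2.resize(sil(proj(f,G),roi),roi[2:],interpolation=cv2.INTER_AREA)>.99
            g=img(f,roi); A=np.c_[m[w],np.ones(w.sum())]; c,*_=np.linalg.lstsq(A,g[w],rcond=None)
            tot+=np.mean((g[w]-A@c)**2)/g[w].var()
        return tot
    S=np.array([1,1,.01]); q=np.array([535,153,.235])/S
    for d in(6,2,1):
        r=minimize(cost,q,method="Nelder-Mead",options=dict(initial_simplex=np.vstack([q]+[q+d*x for x in np.eye(3)]),xatol=.02,fatol=1e-6)); q=r.x
    p=q*S; return p,r.fun,place(p,np.array([[62,45,75.]]))[0]
for e in((-20,55),(-30,45)):
  for sd in((-33,72),(-43,62)):
    print(e,sd,[ [np.round(v,3).tolist() for v in run((e,sd),vv)] for vv in([(t,rt)],[(s,rs)],[(t,rt),(s,rs)])])
E
```

```text
(-20, 55) (-33, 72) [[[535.499, 154.973, 0.235], 0.157, [585.31, 213.178, 75.0]], [[539.844, 156.242, 0.252], 0.158, [588.675, 215.272, 75.0]], [[536.75, 155.353, 0.236], 0.415, [586.483, 213.625, 75.0]]]
(-20, 55) (-43, 62) [[[535.462, 154.952, 0.231], 0.11, [585.527, 212.939, 75.0]], [[540.189, 156.31, 0.239], 0.127, [589.748, 214.729, 75.0]], [[537.017, 155.229, 0.234], 0.359, [586.893, 213.379, 75.0]]]
(-30, 45) (-33, 72) [[[535.559, 154.97, 0.24], 0.219, [585.081, 213.421, 75.0]], [[539.027, 157.084, 0.266], 0.202, [587.005, 216.809, 75.0]], [[536.904, 155.389, 0.248], 0.518, [585.958, 214.234, 75.0]]]
(-30, 45) (-43, 62) [[[535.754, 155.26, 0.239], 0.201, [585.333, 213.663, 75.0]], [[540.047, 157.39, 0.248], 0.194, [589.097, 216.239, 75.0]], [[537.296, 155.618, 0.253], 0.503, [586.075, 214.692, 75.0]]]
```

```bash
cat > plan.py <<'E'
import numpy as np
from scipy.spatial.transform import Rotation as Ro
def plan(p,yaw,tp,tyaw,n,rot=None):
    "rows from pose to pose in n equal steps; returns dp,turn per row"
    p=np.array(p,float); R=rot if rot is not None else Ro.from_euler("xyz",[np.pi,0,yaw])
    w=(R.inv()*Ro.from_euler("xyz",[np.pi,0,tyaw])).as_rotvec()/n; d=(np.array(tp)-p)/n
    for i in range(n):
        print("[%s]"%", ".join("%.2f"%v for v in R.inv().apply(d)/40),"[%s]"%", ".join("%.3f"%v for v in np.degrees(w)/6))
        R=R*Ro.from_rotvec(w)
E
python3 -c "
from plan import *
plan([150,606.5,231],2.899,[488,-316,200],0.53,25)"
```

```text
[-0.55, -0.81, 0.03] [0.000, -0.000, 0.905]
[-0.62, -0.76, 0.03] [0.000, -0.000, 0.905]
[-0.69, -0.70, 0.03] [0.000, -0.000, 0.905]
[-0.76, -0.63, 0.03] [0.000, -0.000, 0.905]
[-0.81, -0.55, 0.03] [0.000, -0.000, 0.905]
[-0.86, -0.47, 0.03] [0.000, -0.000, 0.905]
[-0.90, -0.39, 0.03] [0.000, -0.000, 0.905]
[-0.93, -0.30, 0.03] [0.000, -0.000, 0.905]
[-0.96, -0.21, 0.03] [0.000, -0.000, 0.905]
[-0.97, -0.12, 0.03] [0.000, -0.000, 0.905]
[-0.98, -0.03, 0.03] [0.000, -0.000, 0.905]
[-0.98, 0.06, 0.03] [0.000, -0.000, 0.905]
[-0.97, 0.16, 0.03] [0.000, -0.000, 0.905]
[-0.95, 0.25, 0.03] [0.000, -0.000, 0.905]
[-0.92, 0.34, 0.03] [0.000, -0.000, 0.905]
[-0.89, 0.42, 0.03] [0.000, -0.000, 0.905]
[-0.84, 0.50, 0.03] [0.000, -0.000, 0.905]
[-0.79, 0.58, 0.03] [0.000, -0.000, 0.905]
[-0.73, 0.65, 0.03] [0.000, -0.000, 0.905]
[-0.67, 0.72, 0.03] [0.000, -0.000, 0.905]
[-0.60, 0.78, 0.03] [0.000, -0.000, 0.905]
[-0.52, 0.83, 0.03] [0.000, -0.000, 0.905]
[-0.44, 0.88, 0.03] [0.000, -0.000, 0.905]
[-0.35, 0.92, 0.03] [0.000, -0.000, 0.905]
[-0.27, 0.95, 0.03] [0.000, -0.000, 0.905]
```

Call:
play_rows([
  {"dp": [-0.55,-0.81,0],"turn": [0,0,0.9],"fingers": 0},
  {"dp": [-0.62,-0.76,0],"turn": [0,0,0.9],"fingers": 0},
  {"dp": [-0.69,-0.7,0],"turn": [0,0,0.9],"fingers": 0},
  {"dp": [-0.76,-0.63,0],"turn": [0,0,0.9],"fingers": 0},
  {"dp": [-0.81,-0.55,0],"turn": [0,0,0.9],"fingers": 0},
])

```text
clock: 0.52
eef_pos: [217.8, 420.3, 230.9]
tcp_rot: [-3.141, 0.0, 2.423]
contact_force: [0.8, 0.1, 0.1]
opening: 0.999
grasp_force: 0.0
```

Call:
play_rows([
  {"dp": [-0.86,-0.47,0],"turn": [0,0,0.9],"fingers": 0},
  {"dp": [-0.9,-0.39,0],"turn": [0,0,0.9],"fingers": 0},
  {"dp": [-0.93,-0.3,0],"turn": [0,0,0.9],"fingers": 0},
  {"dp": [-0.96,-0.21,0],"turn": [0,0,0.9],"fingers": 0},
  {"dp": [-0.97,-0.12,0],"turn": [0,0,0.9],"fingers": 0},
])

```text
clock: 0.93
eef_pos: [286.1, 236.9, 231.2]
tcp_rot: [3.142, 0.0, 1.952]
contact_force: [0.5, 0.6, 0.7]
opening: 0.999
grasp_force: 0.0
```

Call:
play_rows([
  {"dp": [-0.98,-0.03,0],"turn": [0,0,0.9],"fingers": 0},
  {"dp": [-0.98,0.06,0],"turn": [0,0,0.9],"fingers": 0},
  {"dp": [-0.97,0.16,0],"turn": [0,0,0.9],"fingers": 0},
  {"dp": [-0.95,0.25,0],"turn": [0,0,0.9],"fingers": 0},
  {"dp": [-0.92,0.34,0],"turn": [0,0,0.9],"fingers": 0},
])

```text
clock: 1.35
eef_pos: [355.0, 52.9, 231.4]
tcp_rot: [3.141, -0.0, 1.481]
contact_force: [0.5, 0.7, -0.0]
opening: 1.001
grasp_force: 0.0
```

Call:
play_rows([
  {"dp": [-0.89,0.42,0],"turn": [0,0,0.9],"fingers": 0},
  {"dp": [-0.84,0.5,0],"turn": [0,0,0.9],"fingers": 0},
  {"dp": [-0.79,0.58,0],"turn": [0,0,0.9],"fingers": 0},
  {"dp": [-0.73,0.65,0],"turn": [0,0,0.9],"fingers": 0},
  {"dp": [-0.67,0.72,0],"turn": [0,0,0.9],"fingers": 0},
])

```text
clock: 1.77
eef_pos: [423.7, -131.1, 231.2]
tcp_rot: [-3.142, -0.0, 1.009]
contact_force: [0.3, 1.0, -0.3]
opening: 0.998
grasp_force: 0.0
```

```bash
python3 -c "
from plan import *
plan([423.7,-131.1,231],1.009,[495,-335,140],0.535,6)"
```

```text
[-0.56, 0.70, 0.38] [0.000, -0.000, 0.754]
[-0.50, 0.75, 0.38] [0.000, -0.000, 0.754]
[-0.44, 0.78, 0.38] [0.000, -0.000, 0.754]
[-0.38, 0.82, 0.38] [0.000, -0.000, 0.754]
[-0.31, 0.84, 0.38] [0.000, -0.000, 0.754]
[-0.25, 0.87, 0.38] [0.000, -0.000, 0.754]
```

Call:
play_rows([
  {"dp": [-0.56,0.7,0.38],"turn": [0,0,0.75],"fingers": 0},
  {"dp": [-0.5,0.75,0.38],"turn": [0,0,0.75],"fingers": 0},
  {"dp": [-0.44,0.78,0.38],"turn": [0,0,0.75],"fingers": 0},
  {"dp": [-0.38,0.82,0.38],"turn": [0,0,0.75],"fingers": 0},
  {"dp": [-0.31,0.84,0.38],"turn": [0,0,0.75],"fingers": 0},
])

```text
clock: 2.18
eef_pos: [484.2, -299.9, 154.1]
tcp_rot: [-3.141, 0.0, 0.617]
contact_force: [1.4, -0.5, 0.4]
opening: 0.999
grasp_force: 0.0
```

Call:
play_rows([
  {"dp": [-0.25,0.87,0.38],"turn": [0,0,0.75],"fingers": 0},
  {"dp": [0,0,0],"turn": [0,0,0],"fingers": 0},
])

```text
clock: 2.35
eef_pos: [497.0, -336.8, 136.6]
tcp_rot: [-3.141, 0.001, 0.536]
contact_force: [-1.0, -0.2, 0.4]
opening: 0.998
grasp_force: 0.0
```

```bash
python3 - <<'E'
from rig import r
import cv2,numpy as np
o=[]
for n,(x,y,w,h) in(("top",(380,195,80,90)),("side",(330,255,110,120))):
    f=r.grab_frame(n)["pixels"][y:y+h,x:x+w,::-1]; o.append(cv2.resize(f,(400,450) if n=="top" else (400,450),interpolation=cv2.INTER_CUBIC))
cv2.imwrite("pics/app.png",np.hstack(o)); s=r.sense(); print(s["eef_pos"],s["tcp_rot"],s["qpos"])
E
```

```text
[ 495.64495034 -332.78333519  138.51462953] [-3.13904131e+00  1.09222176e-03  5.41277082e-01] [-5.93844785e-01  4.13126715e-01  1.77299561e+00  1.05761697e-04
  9.58244281e-01  4.35614925e-01]
```

View pics/app.png

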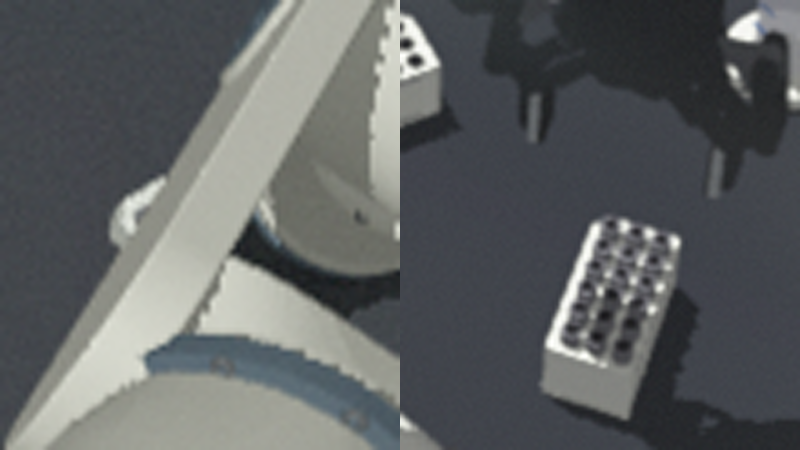

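The side view shows the open fingers straddling the full rack's line, with nothing in between; the arm hides the top view. Descending.

Call:
play_rows([
  {"dp": [0,0,0.8],"turn": [0,0,0],"fingers": 0},
  {"dp": [0,0,0.8],"turn": [0,0,0],"fingers": 0},
  {"dp": [0,0,0.7],"turn": [0,0,0],"fingers": 0},
  {"dp": [0,0,0.5],"turn": [0,0,0],"fingers": 0},
  {"dp": [0,0,0.25],"turn": [0,0,0],"fingers": 0},
])

```text
clock: 2.87
eef_pos: [494.9, -330.1, 16.2]
tcp_rot: [-3.138, 0.001, 0.544]
contact_force: [0.2, 0.3, 0.3]
opening: 0.996
grasp_force: 0.0
```

Call:
play_rows([
  {"dp": [0,0,0.05],"turn": [0,0,0],"fingers": 0},
  {"dp": [0,0,0],"turn": [0,0,0],"fingers": 0},
  {"dp": [0,0,0],"turn": [0,0,0],"fingers": 0},
])

```text
clock: 3.12
eef_pos: [497.2, -332.4, 17.5]
tcp_rot: [3.14, -0.001, 0.543]
contact_force: [0.4, 0.4, 0.8]
opening: 1.002
grasp_force: 0.0
```

```bash
python3 - <<'E'
from rig import r
import cv2,numpy as np
x,y,w,h=(330,255,110,120)
f=r.grab_frame("side")["pixels"][y:y+h,x:x+w,::-1]
cv2.imwrite("pics/low.png",cv2.resize(f,(550,600),interpolation=cv2.INTER_CUBIC)); s=r.sense(); print(s["eef_pos"],s["tcp_rot"],s["contact_force"])
E
```

```text
[ 497.37467211 -332.60699597   17.76739937] [ 3.13936764e+00 -1.04816643e-03  5.43028518e-01] [-0.86273981  0.00106649  0.16542468]
```

View pics/low.png

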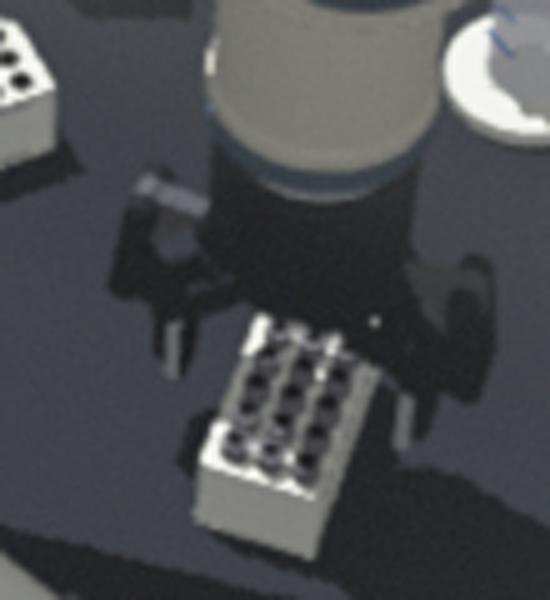

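```bash
python3 - <<'E'
from fit import *
s=pickle.load(open("side0.pkl","rb"))
for u,v in((364.4,330.6),(410.6,345.4)): print(ray(s,u,v,31))
P=place([495.5,-334.8,.54],rack); print(np.round((proj(s,P)-[330,255])*5).tolist())
P=place([497.3,-332.6,.54],np.array([[0,42,31],[0,-42,31.],[0,0,42]])); print(np.round((proj(s,P)-[330,255])*5).tolist())
E
```

```text
[ 467.442913   -298.42694276   31.        ]
[ 515.89662018 -380.50186277   31.        ]
[[279.0, 348.0], [254.0, 357.0], [187.0, 519.0], [304.0, 557.0], [372.0, 377.0], [285.0, 286.0], [259.0, 295.0], [191.0, 459.0], [311.0, 497.0], [380.0, 315.0]]
[[185.0, 365.0], [388.0, 428.0], [287.0, 380.0]]
```

Call:
play_rows([
  {"dp": [0,0,0.11],"turn": [0,0,0],"fingers": 0},
  {"dp": [0,0,0],"turn": [0,0,0],"fingers": 0.2},
  {"dp": [0,0,0],"turn": [0,0,0],"fingers": 0.4},
  {"dp": [0,0,0],"turn": [0,0,0],"fingers": 0.5},
  {"dp": [0,0,0],"turn": [0,0,0],"fingers": 0.7},
], force=50)

```text
clock: 3.58
eef_pos: [496.7, -332.5, 12.2]
tcp_rot: [3.141, -0.0, 0.543]
contact_force: [0.2, 0.1, 6.9]
opening: 0.555
grasp_force: 52.7
```

Call:
play_rows([
  {"dp": [0,0,0],"turn": [0,0,0],"fingers": 0.7},
  {"dp": [0,0,0],"turn": [0,0,0],"fingers": 0.7},
  {"dp": [0,0,0],"turn": [0,0,0],"fingers": 0.7},
  {"dp": [0,0,0],"turn": [0,0,0],"fingers": 0.7},
])

```text
clock: 3.92
eef_pos: [496.8, -332.5, 12.2]
tcp_rot: [3.141, -0.0, 0.543]
contact_force: [-0.8, 0.3, 5.4]
opening: 0.551
grasp_force: 52.6
```

Call:
play_rows([
  {"dp": [0,0,-0.3],"turn": [0,0,0],"fingers": 0.7},
  {"dp": [0,0,-0.8],"turn": [0,0,0],"fingers": 0.7},
  {"dp": [0,0,-1],"turn": [0,0,0],"fingers": 0.7},
  {"dp": [0,0,-1],"turn": [0,0,0],"fingers": 0.7},
  {"dp": [0,0,-0.6],"turn": [0,0,0],"fingers": 0.7},
])

```text
clock: 4.33
eef_pos: [497.3, -332.8, 164.2]
tcp_rot: [3.138, -0.002, 0.543]
contact_force: [1.0, -0.7, -0.5]
opening: 0.553
grasp_force: 51.8
```

Call:
play_rows([
  {"dp": [0,0,-0.2],"turn": [0,0,0],"fingers": 0.7},
  {"dp": [0,0,0],"turn": [0,0,0],"fingers": 0.7},
])

```text
clock: 4.5
eef_pos: [497.4, -332.9, 170.6]
tcp_rot: [3.138, -0.002, 0.543]
contact_force: [0.2, 0.5, -2.0]
opening: 0.552
grasp_force: 51.8
```

```bash
python3 -c "
from plan import *
from rig import r
s=r.sense();print(s['eef_pos'],s['tcp_rot'],s['opening'],s['contact_force'])
plan(s['eef_pos'],s['tcp_rot'][2],[533.6,155.7,165],0.235,15)"
```

```text
[ 497.41464996 -332.89424964  170.55619679] [ 3.13756779e+00 -1.90271348e-03  5.42595907e-01] 0.5520456731124552 [ 0.19262483  0.46418793 -2.0020562 ]
[0.47, -0.67, 0.01] [-0.000, -0.000, 0.196]
[0.46, -0.68, 0.01] [-0.000, -0.000, 0.196]
[0.44, -0.69, 0.01] [-0.000, -0.000, 0.196]
[0.43, -0.69, 0.01] [-0.000, -0.000, 0.196]
[0.42, -0.70, 0.01] [-0.000, -0.000, 0.196]
[0.40, -0.71, 0.01] [-0.000, -0.000, 0.196]
[0.39, -0.72, 0.01] [-0.000, -0.000, 0.196]
[0.37, -0.73, 0.01] [-0.000, -0.000, 0.196]
[0.36, -0.73, 0.01] [-0.000, -0.000, 0.196]
[0.34, -0.74, 0.01] [-0.000, -0.000, 0.196]
[0.33, -0.75, 0.01] [-0.000, -0.000, 0.196]
[0.31, -0.75, 0.01] [-0.000, -0.000, 0.196]
[0.30, -0.76, 0.01] [-0.000, -0.000, 0.196]
[0.28, -0.77, 0.01] [-0.000, -0.000, 0.196]
[0.26, -0.77, 0.01] [-0.000, -0.000, 0.196]
```

Lifted, 2 N down, so the rack is held. Carry.

Call:
play_rows([
  {"dp": [0.47,-0.67,0],"turn": [0,0,0.2],"fingers": 0.7},
  {"dp": [0.46,-0.68,0],"turn": [0,0,0.2],"fingers": 0.7},
  {"dp": [0.44,-0.69,0],"turn": [0,0,0.2],"fingers": 0.7},
  {"dp": [0.43,-0.69,0],"turn": [0,0,0.2],"fingers": 0.7},
  {"dp": [0.42,-0.7,0],"turn": [0,0,0.2],"fingers": 0.7},
])

```text
clock: 4.92
eef_pos: [506.8, -167.3, 165.6]
tcp_rot: [-3.139, 0.003, 0.436]
contact_force: [0.5, -0.3, -0.8]
opening: 0.552
grasp_force: 52.0
```

Call:
play_rows([
  {"dp": [0.4,-0.71,0],"turn": [0,0,0.2],"fingers": 0.7},
  {"dp": [0.39,-0.72,0],"turn": [0,0,0.2],"fingers": 0.7},
  {"dp": [0.37,-0.73,0],"turn": [0,0,0.2],"fingers": 0.7},
  {"dp": [0.36,-0.73,0],"turn": [0,0,0.2],"fingers": 0.7},
  {"dp": [0.34,-0.74,0],"turn": [0,0,0.2],"fingers": 0.7},
])

```text
clock: 5.33
eef_pos: [519.4, -4.8, 165.7]
tcp_rot: [-3.14, 0.003, 0.332]
contact_force: [-0.1, 0.9, -1.1]
opening: 0.552
grasp_force: 52.0
```

Call:
play_rows([
  {"dp": [0.33,-0.75,0],"turn": [0,0,0.2],"fingers": 0.7},
  {"dp": [0.31,-0.75,0],"turn": [0,0,0.2],"fingers": 0.7},
  {"dp": [0.3,-0.76,0],"turn": [0,0,0.2],"fingers": 0.7},
  {"dp": [0.28,-0.77,0],"turn": [0,0,0.1],"fingers": 0.7},
  {"dp": [0.26,-0.77,0],"turn": [0,0,0.1],"fingers": 0.7},
])

```text
clock: 5.75
eef_pos: [532.2, 157.6, 165.6]
tcp_rot: [3.141, 0.004, 0.249]
contact_force: [0.6, -0.4, -0.7]
opening: 0.552
grasp_force: 52.0
```

Call:
play_rows([
  {"dp": [0,0,0.5],"turn": [0,0,0],"fingers": 0.7},
  {"dp": [0,0,0.5],"turn": [0,0,0],"fingers": 0.7},
  {"dp": [0,0,0.4],"turn": [0,0,0],"fingers": 0.7},
  {"dp": [0,0,0.2],"turn": [0,0,0],"fingers": 0.7},
  {"dp": [0,0,0],"turn": [0,0,0],"fingers": 0.7},
])

```text
clock: 6.17
eef_pos: [531.3, 155.6, 100.5]
tcp_rot: [3.141, 0.006, 0.249]
contact_force: [0.3, 0.1, 0.1]
opening: 0.559
grasp_force: 52.0
```

```bash
python3 - <<'E'
from rig import r
import cv2,numpy as np,pickle
o=[]
for n,(x,y,w,h) in(("top",(155,160,120,135)),("side",(195,110,145,150))):
    g=r.grab_frame(n); pickle.dump(g,open(n+"1.pkl","wb")); f=g["pixels"][y:y+h,x:x+w,::-1]; o.append(cv2.resize(f,(400,450),interpolation=cv2.INTER_CUBIC))
cv2.imwrite("pics/pre.png",np.hstack(o)); s=r.sense(); print(s["eef_pos"],s["tcp_rot"],s["contact_force"])
E
```

```text
[533.28108866 155.977985   103.10325143] [3.14155420e+00 1.67915738e-03 2.49089004e-01] [ 0.34601339 -0.6054559  -1.22936808]
```

View pics/pre.png

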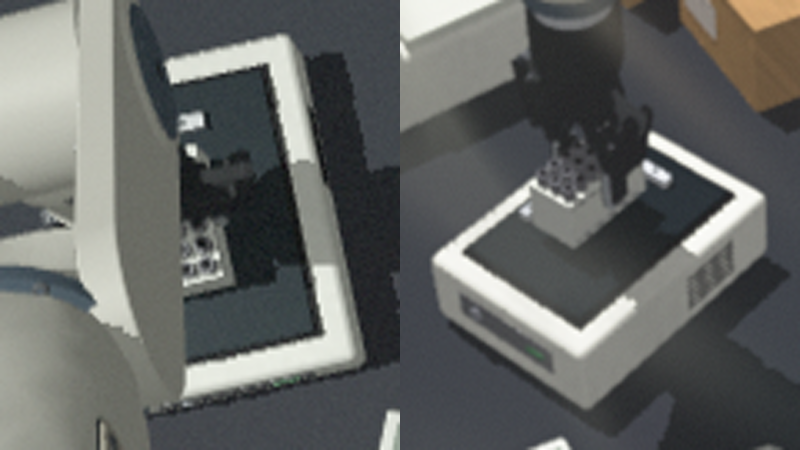

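Call:
play_rows([
  {"dp": [0,0,0.15],"turn": [0,0,0.13],"fingers": 0.7},
  {"dp": [0,0,0.08],"turn": [0,0,0],"fingers": 0.7},
  {"dp": [0,0,0],"turn": [0,0,0],"fingers": 0.7},
  {"dp": [0,0,0],"turn": [0,0,0],"fingers": 0.7},
  {"dp": [0,0,0],"turn": [0,0,0],"fingers": 0.7},
])

```text
clock: 6.68
eef_pos: [534.0, 156.3, 94.8]
tcp_rot: [-3.142, -0.001, 0.236]
contact_force: [0.1, 0.0, -0.8]
opening: 0.554
grasp_force: 52.0
```

Call:
play_rows([
  {"dp": [0,0,0.05],"turn": [0,0,0],"fingers": 0.7},
  {"dp": [0,0,0.0],"turn": [0,0,0],"fingers": 0.7},
  {"dp": [0,0,0],"turn": [0,0,0],"fingers": 0.7},
])

```text
clock: 6.93
eef_pos: [533.7, 156.2, 92.5]
tcp_rot: [3.142, 0.0, 0.236]
contact_force: [0.5, 1.1, -1.2]
opening: 0.554
grasp_force: 52.0
```

Call:
play_rows([
  {"dp": [0,0,0.08],"turn": [0,0,0],"fingers": 0.7},
  {"dp": [0,0,0.0],"turn": [0,0,0],"fingers": 0.7},
  {"dp": [0,0,0],"turn": [0,0,0],"fingers": 0.7},
])

```text
clock: 7.18
eef_pos: [533.6, 156.2, 89.0]
tcp_rot: [3.142, 0.0, 0.236]
contact_force: [-1.0, 0.0, -1.0]
opening: 0.553
grasp_force: 52.0
```

Call:
play_rows([
  {"dp": [0,0,0.03],"turn": [0,0,0],"fingers": 0.7},
  {"dp": [0,0,0.0],"turn": [0,0,0],"fingers": 0.7},
  {"dp": [0,0,0],"turn": [0,0,0],"fingers": 0.7},
])

```text
clock: 7.43
eef_pos: [533.7, 156.3, 88.0]
tcp_rot: [-3.142, 0.0, 0.236]
contact_force: [0.4, 0.4, -0.8]
opening: 0.557
grasp_force: 52.0
```

Call:
play_rows([
  {"dp": [0,0,0.02],"turn": [0,0,0],"fingers": 0.7},
  {"dp": [0,0,0.0],"turn": [0,0,0],"fingers": 0.7},
  {"dp": [0,0,0],"turn": [0,0,0],"fingers": 0.7},
])

```text
clock: 7.68
eef_pos: [533.7, 156.3, 87.3]
tcp_rot: [3.142, 0.0, 0.236]
contact_force: [-0.0, -0.2, -1.8]
opening: 0.553
grasp_force: 52.0
```

Call:
play_rows([
  {"dp": [0,0,0.01],"turn": [0,0,0],"fingers": 0.7},
  {"dp": [0,0,0.0],"turn": [0,0,0],"fingers": 0.7},
  {"dp": [0,0,0],"turn": [0,0,0],"fingers": 0.7},
])

```text
clock: 7.93
eef_pos: [533.8, 156.3, 87.2]
tcp_rot: [3.142, -0.0, 0.236]
contact_force: [-2.3, -0.0, 5.6]
opening: 0.552
grasp_force: 52.7
```

Rack touches the glass (5–6 N). Slide towards the corner.

Call:
play_rows([
  {"dp": [0.12,-0.12,0],"turn": [0,0,0],"fingers": 0.7},
  {"dp": [0.12,-0.12,0.0],"turn": [0,0,0],"fingers": 0.7},
  {"dp": [0.1,-0.1,0],"turn": [0,0,0],"fingers": 0.7},
  {"dp": [0,0,0.0],"turn": [0,0,0],"fingers": 0.7},
  {"dp": [0,0,0],"turn": [0,0,0],"fingers": 0.7},
])

```text
clock: 8.35
eef_pos: [544.4, 173.2, 87.2]
tcp_rot: [-3.141, -0.001, 0.236]
contact_force: [0.9, 2.9, 4.6]
opening: 0.557
grasp_force: 52.8
```

Call:
play_rows([
  {"dp": [0,-0.04,0],"turn": [0,0,0],"fingers": 0.7},
  {"dp": [0,0,0.0],"turn": [0,0,0],"fingers": 0.7},
  {"dp": [0,0,0.0],"turn": [0,0,0],"fingers": 0.7},
])

```text
clock: 8.6
eef_pos: [544.0, 174.1, 87.2]
tcp_rot: [3.141, -0.001, 0.236]
contact_force: [1.8, -1.4, 4.5]
opening: 0.554
grasp_force: 52.8
```

Call:
play_rows([
  {"dp": [0,-0.04,0],"turn": [0,0,0],"fingers": 0.7},
  {"dp": [0,0,0.0],"turn": [0,0,0],"fingers": 0.7},
  {"dp": [0,0,0.0],"turn": [0,0,0],"fingers": 0.7},
])

```text
clock: 8.85
eef_pos: [543.6, 175.4, 87.2]
tcp_rot: [3.141, -0.001, 0.236]
contact_force: [0.9, -2.7, 5.0]
opening: 0.555
grasp_force: 52.9
```

Call:
play_rows([
  {"dp": [0,-0.04,0],"turn": [0,0,0],"fingers": 0.7},
  {"dp": [0,0,0.0],"turn": [0,0,0],"fingers": 0.7},
  {"dp": [0,0,0.0],"turn": [0,0,0],"fingers": 0.7},
])

```text
clock: 9.1
eef_pos: [543.4, 176.0, 87.2]
tcp_rot: [3.14, -0.001, 0.236]
contact_force: [4.3, -9.6, 6.1]
opening: 0.558
grasp_force: 53.1
```

Call:
play_rows([
  {"dp": [0,-0.03,0],"turn": [0,0,0],"fingers": 0.7},
  {"dp": [0,0,0.0],"turn": [0,0,0],"fingers": 0.7},
  {"dp": [0,0,0.0],"turn": [0,0,0],"fingers": 0.7},
])

```text
clock: 9.35
eef_pos: [543.4, 176.1, 87.3]
tcp_rot: [3.138, -0.001, 0.236]
contact_force: [4.5, -15.0, 8.1]
opening: 0.553
grasp_force: 53.3
```

Call:
play_rows([
  {"dp": [0.06,0.02,0],"turn": [0,0,0],"fingers": 0.7},
  {"dp": [0.06,0,0.0],"turn": [0,0,0],"fingers": 0.7},
  {"dp": [0,0,0.0],"turn": [0,0,0],"fingers": 0.7},
  {"dp": [0,0,0.0],"turn": [0,0,0],"fingers": 0.7},
])

```text
clock: 9.68
eef_pos: [543.4, 176.0, 87.3]
tcp_rot: [3.139, 0.008, 0.236]
contact_force: [-16.7, -14.5, 25.3]
opening: 0.554
grasp_force: 55.6
```

Call:
play_rows([
  {"dp": [0.04,0,0],"turn": [0,0,0],"fingers": 0.7},
  {"dp": [0,0,0.0],"turn": [0,0,0],"fingers": 0.7},
  {"dp": [0,0,0.0],"turn": [0,0,0],"fingers": 0.7},
])

```text
clock: 9.93
eef_pos: [543.5, 176.0, 87.3]
tcp_rot: [3.139, 0.011, 0.236]
contact_force: [-21.9, -14.9, 32.4]
opening: 0.552
grasp_force: 56.3
```

```bash
python3 -c "
from rig import r
s=r.sense();print(s['eef_pos'],s['tcp_rot'],s['contact_force'],s['wrist_torque'])"
```

```text
[543.46944002 176.02773677  87.32225564] [3.13891789 0.01140714 0.23579755] [-21.87470482 -14.93081841  32.38123208] [-2.37875074  2.97954952 -0.10099718]
```

Call:
play_rows([
  {"dp": [-0.1,0,0],"turn": [0,0,0],"fingers": 0.7},
  {"dp": [0,0,0.0],"turn": [0,0,0],"fingers": 0.7},
  {"dp": [0,0,0.0],"turn": [0,0,0],"fingers": 0.7},
  {"dp": [0,0,0.0],"turn": [0,0,0],"fingers": 0.7},
])

```text
clock: 10.27
eef_pos: [543.4, 176.1, 87.2]
tcp_rot: [3.139, 0.004, 0.236]
contact_force: [-6.7, -12.4, 16.0]
opening: 0.552
grasp_force: 54.1
```

```bash
python3 - <<'E'
from rig import r
import cv2,numpy as np,pickle
s=r.sense();print(s['eef_pos'],s['tcp_rot'],s['contact_force'],s['wrist_torque'])
o=[]
for n,(x,y,w,h) in(("top",(165,170,80,90)),("side",(215,120,100,112))):
    g=r.grab_frame(n); pickle.dump(g,open(n+"2.pkl","wb")); f=g["pixels"][y:y+h,x:x+w,::-1]; o.append(cv2.resize(f,(400,450),interpolation=cv2.INTER_CUBIC))
cv2.imwrite("pics/home.png",np.hstack(o))
E
```

```text
[543.41502619 176.0580759   87.24513175] [3.13915984 0.00352358 0.23584291] [ -6.69720819 -12.36621138  15.99124353] [-1.83120749  0.74949412 -0.18118164]
```

View pics/home.png

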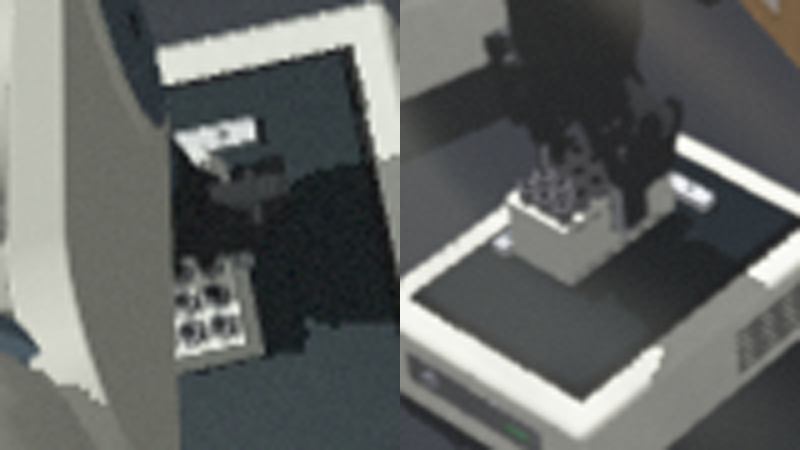

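The pictures show the rack against the side stop at left and the end stop at the far side, cut corner in the stops' corner. Probe yaw squareness with small turns.

Call:
play_rows([
  {"dp": [0,0,0],"turn": [0,0,0.06],"fingers": 0.7},
  {"dp": [0,0,0.0],"turn": [0,0,0],"fingers": 0.7},
  {"dp": [0,0,0.0],"turn": [0,0,0],"fingers": 0.7},
])

```text
clock: 10.62
eef_pos: [543.3, 176.1, 87.2]
tcp_rot: [3.139, 0.004, 0.23]
contact_force: [-6.4, -11.5, 16.0]
opening: 0.551
grasp_force: 54.3
```

```bash
cat > st.py <<'E'
from rig import r
import numpy as np
s=r.sense();y=.236;F=s['contact_force'];c,n=np.cos(y),np.sin(y);p=s['eef_pos']
f=lambda v:np.round([c*v[0]+n*v[1],-n*v[0]+c*v[1],v[2]],2)
print("pos",f(p),"rot",np.round(s['tcp_rot'],4),"F",f(F),"T",f(s['wrist_torque']),s['grasp_force'])
E
python3 st.py
```

```text
pos [569.47  44.2   87.22] rot [3.1391 0.0037 0.2301] F [-8.87 -9.69 15.98] T [-1.56  1.29  0.14] 54.33123707771301
```

Call:
play_rows([
  {"dp": [0,0,0],"turn": [0,0,-0.12],"fingers": 0.7},
  {"dp": [0,0,0.0],"turn": [0,0,0],"fingers": 0.7},
  {"dp": [0,0,0.0],"turn": [0,0,0],"fingers": 0.7},
])

```text
clock: 10.87
eef_pos: [543.7, 175.9, 87.2]
tcp_rot: [3.139, 0.003, 0.242]
contact_force: [-4.8, -12.4, 14.8]
opening: 0.551
grasp_force: 54.2
```

```bash
python3 st.py
```

```text
pos [569.79  43.94  87.23] rot [3.1389e+00 3.1000e-03 2.4240e-01] F [ -7.58 -10.95  14.8 ] T [-1.81  1.05 -0.06] 54.203399419784546
```

Call:
play_rows([
  {"dp": [0,0,0],"turn": [0,0,-0.1],"fingers": 0.7},
  {"dp": [0,0,0.0],"turn": [0,0,0],"fingers": 0.7},
  {"dp": [0,0,0.0],"turn": [0,0,0],"fingers": 0.7},
  {"dp": [0,0,0.0],"turn": [0,0,0],"fingers": 0.7},
])

```text
clock: 11.2
eef_pos: [544.0, 175.8, 87.2]
tcp_rot: [3.139, 0.003, 0.253]
contact_force: [-3.9, -14.5, 13.7]
opening: 0.552
grasp_force: 54.1
```

```bash
python3 st.py
```

```text
pos [570.05  43.7   87.23] rot [3.1387e+00 2.6000e-03 2.5280e-01] F [ -7.21 -13.18  13.75] T [-2.15  0.89 -0.21] 54.09039080142975
```

Call:
play_rows([
  {"dp": [0,0,0],"turn": [0,0,0.15],"fingers": 0.7},
  {"dp": [0,0,0.0],"turn": [0,0,0.15],"fingers": 0.7},
  {"dp": [0,0,0.0],"turn": [0,0,0],"fingers": 0.7},
  {"dp": [0,0,0.0],"turn": [0,0,0],"fingers": 0.7},
])

```text
clock: 11.53
eef_pos: [543.8, 176.1, 87.2]
tcp_rot: [3.139, 0.003, 0.223]
contact_force: [-4.4, -11.9, 14.0]
opening: 0.553
grasp_force: 54.3
```

```bash
python3 st.py
```

```text
pos [569.91  44.07  87.24] rot [3.1386e+00 2.8000e-03 2.2310e-01] F [ -7.05 -10.59  13.97] T [-1.68  1.03  0.69] 54.2609167098999
```

Call:
play_rows([
  {"dp": [0,0,0],"turn": [0,0,-0.08],"fingers": 0.7},
  {"dp": [0,0,0.0],"turn": [0,0,0],"fingers": 0.7},
  {"dp": [0,0,0.0],"turn": [0,0,0],"fingers": 0.7},
  {"dp": [0,0,0.0],"turn": [0,0,0],"fingers": 0.7},
])

```text
clock: 11.87
eef_pos: [543.9, 176.2, 87.2]
tcp_rot: [3.139, 0.003, 0.23]
contact_force: [-5.3, -10.8, 12.8]
opening: 0.552
grasp_force: 54.1
```

```bash
python3 st.py
```

```text
pos [570.02  44.18  87.23] rot [3.1392e+00 2.6000e-03 2.3000e-01] F [-7.67 -9.26 12.84] T [-1.56  0.9   0.05] 54.10000205039978
```

Call:
play_rows([
  {"dp": [0.03,-0.01,0],"turn": [0.02,0.03,-0.02],"fingers": 0.7},
  {"dp": [0,0,0.0],"turn": [0,0,0],"fingers": 0.7},
  {"dp": [0,0,0.0],"turn": [0,0,0],"fingers": 0.7},
  {"dp": [0,0,0.0],"turn": [0,0,0],"fingers": 0.7},
  {"dp": [0,0,0.0],"turn": [0,0,0],"fingers": 0.7},
])

```text
clock: 12.28
eef_pos: [543.9, 176.3, 87.2]
tcp_rot: [3.141, 0.002, 0.232]
contact_force: [-7.6, -13.9, 17.5]
opening: 0.551
grasp_force: 54.6
```

```bash
python3 st.py
```

```text
pos [570.07  44.2   87.19] rot [3.1407e+00 1.8000e-03 2.3180e-01] F [-10.59 -11.7   17.49] T [-2.11  1.58 -0.23] 54.60405707359314
```

```bash
python3 - <<'E'
from fit import *
s=pickle.load(open("side2.pkl","rb"));t=pickle.load(open("top2.pkl","rb"))
A=np.array([[-92,-48,0],[-92,0,0],[-92,-48,42],[-92,0,42.]])
print(np.round((proj(s,place([589.3,214.9,.237],A,75))-[215,120])*4+[400,0]).tolist())
print(np.round((proj(t,place([585.4,213,.232],A,75))-[165,170])*5).tolist())
E
```

```text
[[575.0, 274.0], [517.0, 241.0], [568.0, 219.0], [509.0, 187.0]]
[[257.0, 336.0], [155.0, 358.0], [237.0, 323.0], [132.0, 346.0]]
```

```bash
python3 - <<'E'
from fit import *
from rig import r
o=[]
foot3=np.array([[0,-8],[-8,0],[-92,0],[-92,-48],[0,-48]])
for n,(x,y,w,h),c in(("side",(230,140,70,60),[589.5,214.8,.235]),("top",(178,185,60,60),[585.4,213,.232])):
    g=r.grab_frame(n); pickle.dump(g,open(n+"3.pkl","wb"))
    for gg in (g,pickle.load(open(n+"0.pkl","rb"))):
        k=6 if n=="side" else 5
        k=5
        im=cv2.resize(gg["pixels"][y:y+h,x:x+w,::-1],None,fx=k,fy=k,interpolation=cv2.INTER_CUBIC)
        im=np.clip(im.astype(float)*1.5,0,255).astype(np.uint8)
        for z in(75,117):
            if gg is g or z==75:
                q=(proj(g,place(c,np.c_[foot3,np.zeros(5)],z))+.5-[x,y])*k; cv2.polylines(im,[q.round().astype(int)],True,(0,0,255) if z==75 else (0,255,0),1)
        o.append(cv2.copyMakeBorder(im,0,300-im.shape[0],0,350-im.shape[1],cv2.BORDER_CONSTANT))
cv2.imwrite("pics/ov.png",np.vstack([np.hstack(o[:2]),np.hstack(o[2:])]))
E
```

```text
(no output)
```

View pics/ov.png

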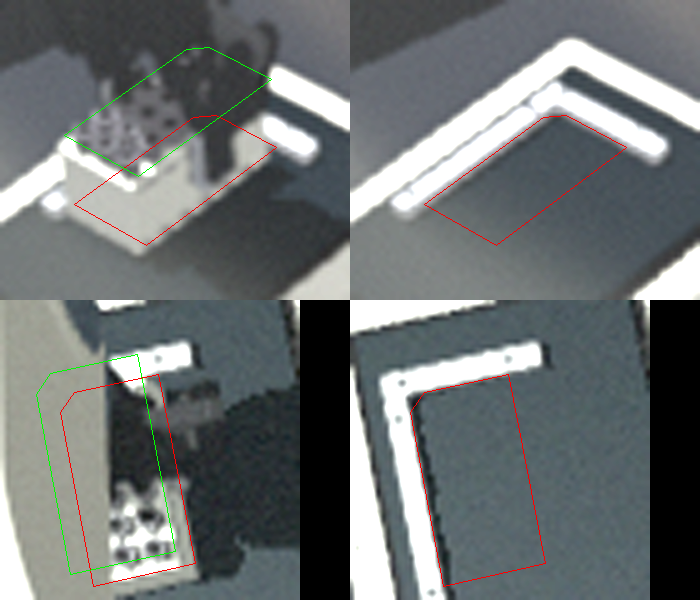

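The overlay shows the rack truly against the side stop but about 5–6 mm short of the end stop: the x resistance was friction from down-pressure. Unload z and y, then slide on.

Call:
play_rows([
  {"dp": [-0.06,0.03,0],"turn": [0,0,0],"fingers": 0.7},
  {"dp": [0,0,-0.02],"turn": [0,0,0],"fingers": 0.7},
  {"dp": [0,0,0.0],"turn": [0,0,0],"fingers": 0.7},
  {"dp": [0,0,0.0],"turn": [0,0,0],"fingers": 0.7},
])

```text
clock: 12.72
eef_pos: [543.8, 176.2, 87.5]
tcp_rot: [-3.141, -0.003, 0.232]
contact_force: [1.9, -7.0, 2.7]
opening: 0.551
grasp_force: 52.8
```

```bash
python3 st.py
```

```text
pos [569.94  44.14  87.48] rot [-3.1408e+00 -2.5000e-03  2.3160e-01] F [ 0.18 -7.21  2.68] T [-1.15  0.04 -0.16] 52.783772349357605
```

Call:
play_rows([
  {"dp": [0.05,0.01,0],"turn": [0,-0.02,0],"fingers": 0.7},
  {"dp": [0,0,0],"turn": [0,0,0],"fingers": 0.7},
  {"dp": [0,0,0.0],"turn": [0,0,0],"fingers": 0.7},
])

```text
clock: 12.97
eef_pos: [544.6, 176.3, 87.3]
tcp_rot: [-3.14, 0.002, 0.231]
contact_force: [-2.9, -5.7, 6.2]
opening: 0.552
grasp_force: 53.1
```

```bash
python3 st.py
```

```text
pos [570.7   44.09  87.26] rot [-3.1404e+00  2.3000e-03  2.3140e-01] F [-4.1  -4.83  6.16] T [-0.92  0.63 -0.18] 53.13900053501129
```

Call:
play_rows([
  {"dp": [0.04,0,0],"turn": [0,0,0],"fingers": 0.7},
  {"dp": [0,0,0],"turn": [0,0,0],"fingers": 0.7},
  {"dp": [0,0,0.0],"turn": [0,0,0],"fingers": 0.7},
])

```text
clock: 13.22
eef_pos: [544.7, 176.4, 87.3]
tcp_rot: [-3.141, 0.005, 0.232]
contact_force: [-9.4, -6.5, 11.6]
opening: 0.559
grasp_force: 53.9
```

```bash
python3 st.py
```

```text
pos [570.88  44.12  87.34] rot [-3.1405  0.005   0.2316] F [-10.68  -4.12  11.57] T [-0.91  1.56 -0.07] 53.922622203826904
```

Call:
play_rows([
  {"dp": [-0.06,0.05,-0.02],"turn": [0,0,0],"fingers": 0.7},
  {"dp": [0,0.0,-0.04],"turn": [0,0,0],"fingers": 0.7},
  {"dp": [0,0,0.0],"turn": [0,0,0],"fingers": 0.7},
  {"dp": [0,0,0.0],"turn": [0,0,0],"fingers": 0.7},
])

```text
clock: 13.55
eef_pos: [545.8, 175.3, 90.0]
tcp_rot: [-3.139, -0.001, 0.231]
contact_force: [0.3, -0.2, -1.4]
opening: 0.553
grasp_force: 52.4
```

```bash
python3 st.py
```

```text
pos [571.68  42.87  89.97] rot [-3.1393e+00 -1.4000e-03  2.3150e-01] F [ 0.24 -0.28 -1.4 ] T [-0.04 -0.01 -0.03] 52.37606227397919
```

Call:
play_rows([
  {"dp": [0.05,0,0],"turn": [0,0,0],"fingers": 0.7},
  {"dp": [0,0,0],"turn": [0,0,0],"fingers": 0.7},
  {"dp": [0,0,0.0],"turn": [0,0,0],"fingers": 0.7},
])

```text
clock: 13.8
eef_pos: [547.8, 175.8, 90.0]
tcp_rot: [-3.139, -0.001, 0.232]
contact_force: [-0.4, -0.6, -1.3]
opening: 0.55
grasp_force: 52.4
```

```bash
python3 st.py
```

```text
pos [573.72  42.82  90.  ] rot [-3.1394e+00 -1.2000e-03  2.3160e-01] F [-0.56 -0.46 -1.27] T [-0.02 -0.    0.01] 52.37475872039795
```

Free motion past the former "stop" position – the earlier block was friction. Continue while 2 mm clear of the glass.

Call:
play_rows([
  {"dp": [0.03,0,0],"turn": [-0.02,0.01,0],"fingers": 0.7},
  {"dp": [0,0,0],"turn": [0,0,0],"fingers": 0.7},
  {"dp": [0,0,0.0],"turn": [0,0,0],"fingers": 0.7},
])

```text
clock: 14.05
eef_pos: [548.8, 176.0, 90.1]
tcp_rot: [3.142, -0.002, 0.232]
contact_force: [-0.7, -0.1, -1.5]
opening: 0.557
grasp_force: 52.4
```

Call:
play_rows([
  {"dp": [0.03,0,0],"turn": [0,0,0],"fingers": 0.7},
  {"dp": [0,0,0],"turn": [0,0,0],"fingers": 0.7},
  {"dp": [0,0,0.0],"turn": [0,0,0],"fingers": 0.7},
])

```text
clock: 14.3
eef_pos: [550.0, 176.2, 90.1]
tcp_rot: [3.142, -0.002, 0.232]
contact_force: [0.1, -0.1, -0.8]
opening: 0.548
grasp_force: 52.4
```

Call:
play_rows([
  {"dp": [0.03,0,0],"turn": [0,0,0],"fingers": 0.7},
  {"dp": [0,0,0],"turn": [0,0,0],"fingers": 0.7},
  {"dp": [0,0,0.0],"turn": [0,0,0],"fingers": 0.7},
])

```text
clock: 14.55
eef_pos: [550.8, 176.4, 90.0]
tcp_rot: [-3.142, -0.001, 0.231]
contact_force: [-1.6, -1.3, 0.5]
opening: 0.552
grasp_force: 52.5
```

```bash
python3 st.py
```

```text
pos [576.8   42.7   90.02] rot [-3.1416e+00 -1.5000e-03  2.3150e-01] F [-1.88 -0.84  0.5 ] T [-0.01  0.27  0.  ] 52.46363639831543
```

End stop found at reader-frame x ≈ 576.6. Back off 1 mm, lower to the glass, then seat.

Call:
play_rows([
  {"dp": [-0.03,0,0],"turn": [0,-0.015,0],"fingers": 0.7},
  {"dp": [0,0,0.04],"turn": [0,0,0],"fingers": 0.7},
  {"dp": [0,0,0.0],"turn": [0,0,0],"fingers": 0.7},
  {"dp": [0,0,0.0],"turn": [0,0,0],"fingers": 0.7},
])

```text
clock: 14.88
eef_pos: [550.0, 176.2, 88.4]
tcp_rot: [3.142, -0.001, 0.232]
contact_force: [-0.2, 0.2, -1.9]
opening: 0.553
grasp_force: 52.5
```

```bash
python3 st.py
```

```text
pos [575.93  42.7   88.37] rot [ 3.1416e+00 -6.0000e-04  2.3150e-01] F [-0.11  0.25 -1.88] T [ 0.04 -0.05 -0.01] 52.45921611785889
```

Call:
play_rows([
  {"dp": [0,0,0.02],"turn": [0,0,0],"fingers": 0.7},
  {"dp": [0,0,0],"turn": [0,0,0],"fingers": 0.7},
  {"dp": [0,0,0.0],"turn": [0,0,0],"fingers": 0.7},
])

```text
clock: 15.13
eef_pos: [549.9, 176.1, 87.6]
tcp_rot: [3.142, -0.0, 0.232]
contact_force: [0.7, 0.2, -1.5]
opening: 0.553
grasp_force: 52.5
```

```bash
python3 st.py
```

```text
pos [575.88  42.68  87.63] rot [ 3.1416e+00 -5.0000e-04  2.3160e-01] F [ 0.7   0.09 -1.49] T [ 0.03 -0.01  0.04] 52.45856165885925
```

Call:
play_rows([
  {"dp": [0,0,0.01],"turn": [0,0,0],"fingers": 0.7},
  {"dp": [0,-0.04,0],"turn": [0,0,0],"fingers": 0.7},
  {"dp": [0,-0.02,0.0],"turn": [0,0,0],"fingers": 0.7},
  {"dp": [0,0,0.0],"turn": [0,0,0],"fingers": 0.7},
  {"dp": [0,0,0.0],"turn": [0,0,0],"fingers": 0.7},
])

```text
clock: 15.55
eef_pos: [549.6, 177.6, 87.3]
tcp_rot: [3.14, -0.001, 0.232]
contact_force: [1.7, -7.3, -0.4]
opening: 0.554
grasp_force: 52.5
```

```bash
python3 st.py
```

```text
pos [575.91  44.12  87.3 ] rot [ 3.140e+00 -5.000e-04  2.318e-01] F [-0.03 -7.54 -0.35] T [-1.2  -0.07 -0.18] 52.463897466659546
```

Call:
play_rows([
  {"dp": [0.04,0,0],"turn": [0,0.02,0],"fingers": 0.7},
  {"dp": [0.02,0,0],"turn": [0,0.01,0],"fingers": 0.7},
  {"dp": [0,0,0.0],"turn": [0,0,0],"fingers": 0.7},
  {"dp": [0,0,0.0],"turn": [0,0,0],"fingers": 0.7},
])

```text
clock: 15.88
eef_pos: [549.8, 177.6, 87.2]
tcp_rot: [3.14, 0.001, 0.232]
contact_force: [-7.1, -7.4, 7.8]
opening: 0.554
grasp_force: 53.7
```

```bash
python3 st.py
```

```text
pos [576.08  44.13  87.25] rot [3.1399e+00 7.0000e-04 2.3190e-01] F [-8.67 -5.55  7.76] T [-1.03  1.27 -0.07] 53.66666615009308
```

Call:
play_rows([
  {"dp": [0,0,-0.03],"turn": [0,0.01,0],"fingers": 0.7},
  {"dp": [0.03,0,0],"turn": [0,0,0],"fingers": 0.7},
  {"dp": [0,0,0.0],"turn": [0,0,0],"fingers": 0.7},
  {"dp": [0,0,0.0],"turn": [0,0,0],"fingers": 0.7},
])

```text
clock: 16.22
eef_pos: [550.5, 177.8, 88.1]
tcp_rot: [3.14, 0.001, 0.232]
contact_force: [-6.6, -6.5, 5.2]
opening: 0.554
grasp_force: 53.2
```

```bash
python3 st.py
```

```text
pos [576.85  44.15  88.06] rot [3.140e+00 6.000e-04 2.316e-01] F [-7.96 -4.74  5.22] T [-0.99  1.33 -0.16] 53.202831745147705
```

Call:
play_rows([
  {"dp": [-0.05,0.03,0],"turn": [0,-0.01,0],"fingers": 0.7},
  {"dp": [0,0,0],"turn": [0,0,0],"fingers": 0.7},
  {"dp": [0,0,0.0],"turn": [0,0,0],"fingers": 0.7},
  {"dp": [0,0,0.0],"turn": [0,0,0],"fingers": 0.7},
])

```text
clock: 16.55
eef_pos: [550.6, 177.5, 88.3]
tcp_rot: [3.141, -0.002, 0.232]
contact_force: [-4.3, -2.1, -0.1]
opening: 0.554
grasp_force: 52.6
```

```bash
python3 st.py
```

```text
pos [576.82  43.84  88.28] rot [ 3.1414e+00 -2.3000e-03  2.3150e-01] F [-4.63 -1.01 -0.11] T [-0.38  0.68 -0.17] 52.61353611946106
```

Call:
play_rows([
  {"dp": [-0.01,0,0.015],"turn": [0,-0.01,0],"fingers": 0.7},
  {"dp": [0,0,0.015],"turn": [0,0,0],"fingers": 0.7},
  {"dp": [0,0,0.0],"turn": [0,0,0],"fingers": 0.7},
  {"dp": [0,0,0.0],"turn": [0,0,0],"fingers": 0.7},
])

```text
clock: 16.88
eef_pos: [550.6, 177.7, 87.3]
tcp_rot: [-3.141, -0.002, 0.232]
contact_force: [-4.2, -0.9, 2.1]
opening: 0.552
grasp_force: 52.9
```

```bash
python3 st.py
```

```text
pos [576.85  44.02  87.26] rot [-3.1415e+00 -2.1000e-03  2.3160e-01] F [-4.31  0.15  2.08] T [-0.11  0.85 -0.1 ] 52.85103499889374
```

Call:
play_rows([
  {"dp": [0,-0.03,0],"turn": [0,0,0],"fingers": 0.7},
  {"dp": [0.02,-0.02,0],"turn": [0,0,0],"fingers": 0.7},
  {"dp": [0.02,0,0.0],"turn": [0,0,0],"fingers": 0.7},
  {"dp": [0,0,0.0],"turn": [0,0,0],"fingers": 0.7},
  {"dp": [0,0,0.0],"turn": [0,0,0],"fingers": 0.7},
])

```text
clock: 17.3
eef_pos: [550.6, 177.8, 87.3]
tcp_rot: [3.139, 0.001, 0.232]
contact_force: [-8.5, -12.7, 10.1]
opening: 0.55
grasp_force: 53.7
```

```bash
python3 st.py
```

```text
pos [576.87  44.16  87.29] rot [3.139e+00 1.100e-03 2.319e-01] F [-11.27 -10.32  10.14] T [-1.79  1.62 -0.27] 53.74220252037048
```

Call:
play_rows([
  {"dp": [0,0,0],"turn": [0.02,0,0.02],"fingers": 0.7},
  {"dp": [0,0,0],"turn": [0,0,0],"fingers": 0.7},
  {"dp": [0,0,0.0],"turn": [0,0,0],"fingers": 0.7},
  {"dp": [0,0,0.0],"turn": [0,0,0],"fingers": 0.7},
  {"dp": [0,0,0.0],"turn": [0,0,0],"fingers": 0.7},
])

```text
clock: 17.72
eef_pos: [550.5, 177.8, 87.2]
tcp_rot: [3.141, 0.001, 0.231]
contact_force: [-8.5, -13.2, 8.7]
opening: 0.553
grasp_force: 53.8
```

```bash
python3 - <<'E'
import st
from fit import *
from rig import r
o=[]
foot3=np.array([[0,-8],[-8,0],[-92,0],[-92,-48],[0,-48]])
for n,(x,y,w,h),c in(("side",(230,140,70,60),[589.5,214.8,.235]),("top",(178,185,60,60),[585.4,213,.232])):
    g=r.grab_frame(n)
    im=np.clip(cv2.resize(g["pixels"][y:y+h,x:x+w,::-1],None,fx=5,fy=5,interpolation=cv2.INTER_CUBIC)*1.5,0,255).astype(np.uint8)
    q=(proj(g,place(c,np.c_[foot3,np.zeros(5)],75))+.5-[x,y])*5; cv2.polylines(im,[q.round().astype(int)],True,(0,0,255),1); o.append(im)
cv2.imwrite("pics/ov2.png",np.hstack(o))
E
```

```text
pos [576.8   44.18  87.22] rot [3.141e+00 1.100e-03 2.305e-01] F [-11.32 -10.85   8.72] T [-1.92  1.64  0.02] 53.761072754859924
```

View pics/ov2.png

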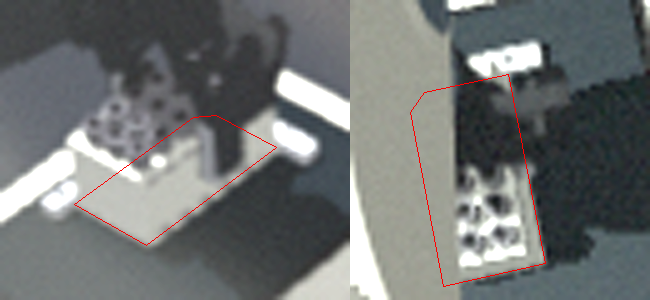

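The overlay now matches in both views: the rack's rear bottom corner is at (146,245) in the side crop and (545,264) in the top crop, both on the predicted home outline. It bears about 11 N on each stop, with yaw torque near zero and the rack flat on the glass. Handing in.

```bash
python3 -c "
from rig import r
print(r.sign_off())"
```

```text
the job is handed in; nothing more can be done
None
```

The full rack is flat on the reader glass with its cut corner in the stops' corner, still gripped and pressed at about 11 N against each stop; the job is handed in at about 18 s on the robot's clock.

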